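# Lock the leaf plate with its push rivets

## Task

The printing plate with the four leaf shapes is ready to print: lock it to its board by pushing the center pins of both of its plastic rivets down flush with the rivet heads. Leave the rivet pins of the other plate, the one with the round disc, standing up, as that plate still has to come off.

Things in the scene. Friction and masses are not known exactly. Their poses are not given: they have to be found in the camera images.
- leaf_plate_pin_a (a point): Centre of the top of the rivet pin at the +y end of the dark plate with four slim pale leaves (140 x 226 mm, 18 mm high on its fixed plywood board, rivets 170 mm apart). White pin 16 mm wide in a fixed head 34 mm wide, head top 23 mm above the table. Starts 9 to 13 mm proud; slides down against about 7 N friction and stays; at its stop the pin top is at 23.6 mm.
- leaf_plate_pin_b (a point): Centre of the top of the rivet pin at the -y end of the dark plate with four slim pale leaves (140 x 226 mm, 18 mm high on its fixed plywood board, rivets 170 mm apart). White pin 16 mm wide in a fixed head 34 mm wide, head top 23 mm above the table. Starts 9 to 13 mm proud; slides down against about 7 N friction and stays; at its stop the pin top is at 23.6 mm.
- disc_plate_pin_a (a point): Centre of the top of the rivet pin at the +y end of the other dark plate, same size, with one round pale disc 76 mm across. Pin and head as on the leaf plate (head top 23 mm above the table, pin 9 to 13 mm proud). Left standing.
- disc_plate_pin_b (a point): Centre of the top of the rivet pin at the -y end of the other dark plate, same size, with one round pale disc 76 mm across. Pin and head as on the leaf plate (head top 23 mm above the table, pin 9 to 13 mm proud). Left standing.

How it is judged:
By the outcome, as a careful person would: the job done as asked, in the order asked, and still so for the second after the job is handed in, with the robot touching nothing.
It also fails if it takes over 40 s, if anything falls off the work surface, if the arm or the gripper's body presses on something with over 40 N, if the wrist force passes 120 N, or if a joint passes its speed limit or range.

## Robot

A 7-joint arm with a two-finger parallel gripper is mounted at the origin on the work surface. World frame = base frame: x ahead of the robot, y to its left, z up, the work surface at z = 0. Lengths are in mm, angles in rad, forces in N, time in s.
With the tool pointing down it reaches from about 400 to 850 mm from the base axis. Payload 10.4 kg.
Tool frame: the origin (TCP) lies on the mounting face of the last link; the fingertips stand 173 mm ahead of it and the grasp point (between the pads) lies 155 mm ahead of it; z points along the fingers, y is the line along which they close (so a half turn about z gives the same grasp; the last joint's range is limited). The gripper opens to 85 mm and grips with 20 to 120 N. Pads are 22 mm wide; open, the fingers measure 114 mm over their backs; the gripper's body (76 mm by 85 mm) begins 54 mm behind the grasp point. The pads swing forward as they close: fully open they stand 13 mm farther back than shut.
Start: joints at [1.274, 0.332, -0.065, 1.46, 0.022, 1.35, -0.088], TCP at [169.009, -601.721, 404.738] pointing down, gripper open.
Joint ranges: [-2.6, 2.6], [-0.5, 2.12], [-1.47, 1.34], [0.16, 2.42], [-1.27, 4.41], [0.06, 2.06], [-2.6, 2.6]. Speed limits (rad/s): [2.22, 2.22, 2.79, 2.79, 3.14, 3.14, 3.14].

## Interface

Orientations are given as a 3x3 rotation matrix whose columns are the frame's x, y, z axes.
In Python, from station import ctrl, viewer gives the robot as it stands. The module is installed in compiled form; this text tells all that it offers.
- The arm moves only by the tool jog_arm, never from a script. Its argument "commands" is a list of rows, each a list of 3 entries, a list of its own where there are three numbers: the shift along the world's x, y, z in cm, then the turn, a rotation vector about the world's x, y, z in rad, then the opening, from -1 (shut) to 1 (fully open). A call has 1 to 5 rows; each row is the pose to reach, as a shift and turn from the pose commanded when the call began; what a row does not reach only later rows make up. A row lasts 1/8 s, in which the tool goes at most 62.5 mm and 10.7 degrees, less where a joint would pass 70% of its speed; a pose out of reach is approached as far as the arm can. A call with a gripper value outside its range is refused whole. The fingers move at their own pace and stop on an object; "force" is the grip in N (left out, the last holds). Time passes only in rows, so rows that repeat a pose let the fingers close. It gives the time, the measured TCP pose, the force, the opening and the grip force at its end, in the units of the state.
- ctrl.observe(): the state, without advancing time (a new reading comes with each control period).
- viewer.read_camera(name): name is "scene" or "top" or "wrist"; returns the picture (384x512x3 uint8, red, green, blue); there is no depth.
- viewer.get_calibration(name): a dict with "K" (3x3 intrinsics, pixels), "cam_to_world" (4x4, takes a point from camera to world coordinates); the wrist camera has in their place "mount" (4x4, takes a point from camera to tool coordinates, whose origin is the TCP and whose axes are the flange's). Camera axes: x right, y up, looking along -z (the intrinsics and any distortion apply to the point x, -y, -z); pixel columns grow to the right and rows downward; lengths in mm; the calibration is good to about 2 mm. A picture is of the moment at which its call begins: read the wrist's pose just before it. get_calibration takes no time and is no camera call.
- ctrl.finish_job(): hands the job in; it is judged then, once.
The state is a dict: "time_s": time; "joint_pos": joint angles; "joint_vel": joint speeds; "joint_efforts": joint torques, N m; "tcp_pos": TCP position; "tool_rot": TCP orientation; "contact_force": force on the tool from outside, world axes, zero at the start; "moment": the same for the moment, N m; "opening": opening from 0.0 (shut) to 1.0 (fully open); "grasp_force": force on a finger pad.
Only numpy, scipy, OpenCV 4.12 (cv2) and the standard library are available. Lean on these libraries where they do the work, as an engineer would, in place of code of your own. Each camera call takes 0.05 s, during which the arm holds its last target. There are 200 camera calls.

## Working session

There is one attempt and no reset: what is moved stays moved. The work goes in short steps, Python scripts to look and compute and a tool call to move; the robot and the scene stay as the last step left them, time stands still between calls to the robot, and variables do not carry over. Pictures are saved under pics/ and viewed, at most 10 in all, crops included, and the job is handed in when it is done.

Besides the shell and the picture viewer there is one more tool, called after ">>>" as name([rows], argument=value, ...), one row to a line, values as JSON. jog_arm: Moves the arm, as the interface text tells. Its arguments: {"type":"object","properties":{"commands":{"type":"array"},"force":{"type":"number"}},"required":["commands"]}

```bash
mkdir -p pics; cat > h.py <<'E'
import numpy as np, cv2
from station import ctrl, viewer
def save(n,f):
    im=viewer.read_camera(n); cv2.imwrite('pics/'+f,im[:,:,::-1]); return im
def px2w(n,u,v,z,st=None):
    c=viewer.get_calibration(n); K=c['K']
    if n=='wrist':
        T=np.eye(4);T[:3,:3]=st['tool_rot'];T[:3,3]=st['tcp_pos'];T=T@np.array(c['mount'])
    else: T=np.array(c['cam_to_world'])
    p=cv2.undistortPoints(np.array([[[u,v]]],float),np.array(K),np.array(c['dist']) if 'dist' in c else None)[0,0]
    d=T[:3,:3]@np.array([p[0],-p[1],-1]); o=T[:3,3]
    return o+d*(z-o[2])/d[2]
E
python3 - <<'E'
from h import *
s=ctrl.observe(); print(s)
print(viewer.get_calibration('top')); print(viewer.get_calibration('wrist'))
save('top','top1.png')
E
```

```text
{'time_s': 0.0, 'joint_pos': array([ 1.27439543,  0.3328827 , -0.06468389,  1.46094588,  0.02160353,
        1.3499216 , -0.08850256]), 'joint_vel': array([-0.00143535, -0.00060345, -0.00202055,  0.0010515 , -0.00111553,
       -0.00051613, -0.00019113]), 'joint_efforts': array([-4.53700004e-04, -6.25431991e+01,  4.91280737e-02, -3.91612780e+01,
        1.63630379e-02,  9.66523105e-03, -1.58382414e-05]), 'tcp_pos': array([ 168.95618491, -601.59260807,  403.90677968]), 'tool_rot': array([[ 9.62748998e-01,  2.70396277e-01, -4.69385626e-04],
       [ 2.70396674e-01, -9.62748005e-01,  1.38460917e-03],
       [-7.75069106e-05, -1.45995140e-03, -9.99998931e-01]]), 'contact_force': array([-0.74647189, -0.11352259,  0.36185147]), 'moment': array([-0.05610839,  0.01164489,  0.01674167]), 'grasp_force': 0.0, 'opening': 0.9993885872768871}
{'K': array([[389.24855414,   0.        , 262.96730935],
       [  0.        , 389.24855414, 189.71640098],
       [  0.        ,   0.        ,   1.        ]]), 'cam_to_world': array([[ 2.37200506e-02,  9.80734557e-01, -1.93899686e-01,
         4.04265695e+02],
       [-9.99540935e-01,  2.69223248e-02,  1.38963234e-02,
         2.02173690e+01],
       [ 1.88488349e-02,  1.93481052e-01,  9.80922935e-01,
         8.82296673e+02],
       [ 0.00000000e+00,  0.00000000e+00,  0.00000000e+00,
         1.00000000e+00]])}
{'K': array([[315.41480401,   0.        , 256.68992505],
       [  0.        , 315.41480401, 186.45634265],
       [  0.        ,   0.        ,   1.        ]]), 'mount': array([[ 1.36780073e-04,  9.59862627e-01,  2.80470532e-01,
         7.11188681e+01],
       [ 9.99999047e-01, -5.16647915e-04,  1.28045923e-03,
        -6.11513855e-01],
       [ 1.37396948e-03,  2.80470089e-01, -9.59861782e-01,
         3.20466076e+01],
       [ 0.00000000e+00,  0.00000000e+00,  0.00000000e+00,
         1.00000000e+00]])}
```

View pics/top1.png

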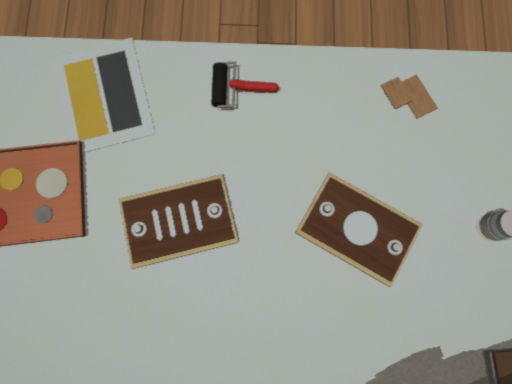

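The top view shows the leaf plate at left, with pins near (138,229) and (214,210). The disc plate is at right, with pins near (327,209) and (395,247).

```bash
python3 - <<'E'
from h import *
im=cv2.imread('pics/top1.png')
cv2.imwrite('pics/c1.png',cv2.resize(im[170:275,110:250],None,fx=5,fy=5,interpolation=cv2.INTER_CUBIC))
P=[px2w('top',u,v,34) for u,v in [(138,229),(214,210),(327,209),(395,247)]]
print(np.round(P,1),[np.linalg.norm(P[i]-P[i+1]) for i in(0,2)])
E
```

```text
[[ 477.8  276.7   34. ]
 [ 523.7  114.5   34. ]
 [ 532.5 -134.1   34. ]
 [ 453.  -281.6   34. ]] [np.float64(168.49178000347462), np.float64(167.54791355825122)]
```

View pics/c1.png

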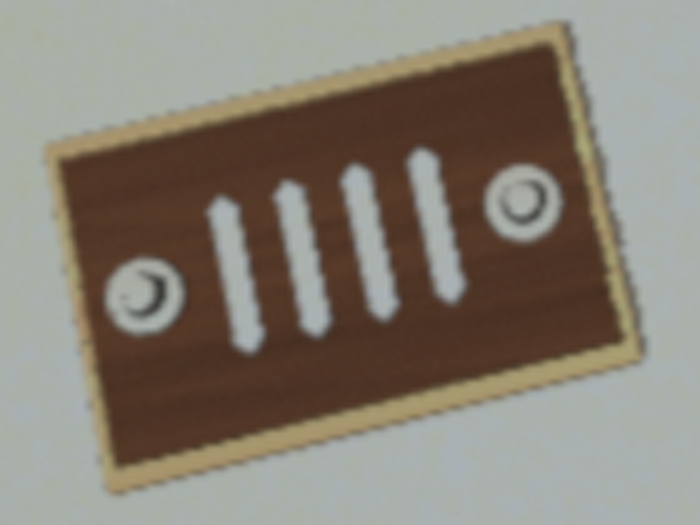

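The crop puts the leaf plate's pin tops at about (138.2,228.6) and (214.4,210.2) px. The measured spacing of 168.5 mm agrees with the 170 mm given. I'm setting out with the gripper shut.

>>> jog_arm([
  [[31,40,0],[0,0,0],-1],
  [[31,40,0],[0,0,0],-1],
  [[31,40,0],[0,0,0],-1],
  [[31,40,0],[0,0,0],-1],
  [[31,40,0],[0,0,0],-1],
], force=40)

```text
time_s: 0.68
tcp_pos: [361.2, -352.8, 404.5]
tool_rot: [[0.963, 0.27, -0.0], [0.27, -0.963, 0.0], [-0.0, -0.0, -1.0]]
contact_force: [1.0, -0.4, -0.4]
opening: 0.0
grasp_force: 0.0
```

>>> jog_arm([
  [[20,40,0],[0,0,0],-1],
  [[20,40,0],[0,0,0],-1],
  [[20,40,0],[0,0,0],-1],
  [[20,40,0],[0,0,0],-1],
  [[20,40,0],[0,0,0],-1],
])

```text
time_s: 1.3
tcp_pos: [500.5, -73.4, 404.6]
tool_rot: [[0.963, 0.27, -0.0], [0.27, -0.963, -0.0], [-0.0, 0.0, -1.0]]
contact_force: [1.4, -1.6, -0.1]
opening: 0.002
grasp_force: 0.0
```

>>> jog_arm([
  [[2.3,18.8,-8],[0,0,0],-1],
  [[2.3,18.8,-8],[0,0,0],-1],
  [[2.3,18.8,-8],[0,0,0],-1],
  [[2.3,18.8,-8],[0,0,0],-1],
  [[2.3,18.8,-8],[0,0,0],-1],
])

```text
time_s: 1.92
tcp_pos: [522.7, 114.0, 323.8]
tool_rot: [[0.962, 0.273, -0.002], [0.273, -0.962, 0.0], [-0.002, -0.001, -1.0]]
contact_force: [-0.4, -0.0, -0.4]
opening: -0.0
grasp_force: 0.0
```

```bash
python3 - <<'E'
from h import *
s=ctrl.observe(); print(s['tcp_pos'],s['contact_force'])
save('wrist','w1.png')
E
```

```text
[522.72336859 113.99178884 323.82281032] [-0.38718145 -0.04020525 -0.42972264]
```

View pics/w1.png

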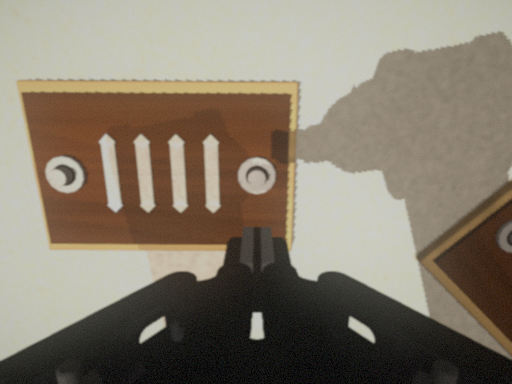

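The wrist view shows the tip pointing at pin b. Pin b's top is near (257,179) with its head at (257,176). Pin a's top is near (61,178) with its head at (65,175).

```bash
python3 - <<'E'
from h import *
s=ctrl.observe()
for u,v,z in [(257,179,34),(257,176,23),(61,178,34),(65,175,23)]: print(px2w('wrist',u,v,z,s).round(1))
for u,v,z in [(214.4,210.2,34),(214.6,210.6,23),(138.2,228.6,34),(139,229.2,23)]: print(px2w('top',u,v,z).round(1))
E
```

```text
[524.8 113.7  34. ]
[524.6 113.7  23. ]
[480.5 273.8  34. ]
[479.5 276.7  23. ]
[523.2 113.6  34. ]
[523.9 114.4  23. ]
[478.7 276.3  34. ]
[478.4 277.8  23. ]
```

>>> jog_arm([
  [[0.15,0,-5.5],[0,0,0],-1],
  [[0.15,0,-10],[0,0,0],-1],
  [[0.15,0,-11],[0,0,0],-1],
  [[0.15,0,-11],[0,0,0],-1],
])

```text
time_s: 2.48
tcp_pos: [525.2, 112.0, 215.6]
tool_rot: [[0.963, 0.269, 0.0], [0.269, -0.963, -0.0], [0.0, 0.0, -1.0]]
contact_force: [0.4, 0.7, 0.5]
opening: 0.002
grasp_force: 0.0
```

>>> jog_arm([
  [[0,0,-0.3],[0,0,0],-1],
  [[0,0,-0.6],[0,0,0],-1],
  [[0,0,-0.9],[0,0,0],-1],
  [[0,0,-0.9],[0,0,0],-1],
])

```text
time_s: 2.98
tcp_pos: [524.9, 112.8, 206.0]
tool_rot: [[0.963, 0.27, 0.001], [0.27, -0.963, -0.0], [0.001, 0.0, -1.0]]
contact_force: [0.8, 1.0, 1.4]
opening: 0.0
grasp_force: 0.6
```

>>> jog_arm([
  [[0,0.1,-0.2],[0,0,0],-1],
  [[0,0.1,-0.4],[0,0,0],-1],
  [[0,0.1,-0.6],[0,0,0],-1],
  [[0,0.1,-0.6],[0,0,0],-1],
])

```text
time_s: 3.48
tcp_pos: [524.9, 113.3, 200.0]
tool_rot: [[0.963, 0.27, 0.0], [0.27, -0.963, -0.001], [0.0, 0.001, -1.0]]
contact_force: [0.2, -3.0, 3.6]
opening: -0.002
grasp_force: 1.7
```

>>> jog_arm([
  [[0,0,-0.1],[0,0,0],-1],
  [[0,0,-0.2],[0,0,0],-1],
  [[0,0,-0.2],[0,0,0],-1],
])

```text
time_s: 3.85
tcp_pos: [524.9, 113.3, 198.1]
tool_rot: [[0.963, 0.27, 0.0], [0.27, -0.963, -0.001], [0.0, 0.001, -1.0]]
contact_force: [-0.3, -2.8, 5.6]
opening: 0.001
grasp_force: 2.6
```

Contact force is about 6 N, so the pin is sliding. I'll continue to the stop.

>>> jog_arm([
  [[0,0,-0.1],[0,0,0],-1],
  [[0,0,-0.15],[0,0,0],-1],
  [[0,0,-0.15],[0,0,0],-1],
])

```text
time_s: 4.22
tcp_pos: [525.0, 113.4, 197.0]
tool_rot: [[0.963, 0.27, 0.001], [0.27, -0.963, -0.001], [0.0, 0.001, -1.0]]
contact_force: [-2.6, -4.5, 12.5]
opening: 0.001
grasp_force: 6.1
```

>>> jog_arm([
  [[0,0,-0.05],[0,0,0],-1],
  [[0,0,-0.1],[0,0,0],-1],
  [[0,0,-0.1],[0,0,0],-1],
])

```text
time_s: 4.6
tcp_pos: [525.1, 113.6, 196.9]
tool_rot: [[0.963, 0.27, 0.001], [0.27, -0.963, -0.002], [0.0, 0.002, -1.0]]
contact_force: [-7.8, -5.9, 22.8]
opening: 0.002
grasp_force: 11.8
```

It has reached a firm stop, with the tip at about 23.9 mm and 23 N. I'll lift and move above pin a.

>>> jog_arm([
  [[0,0,6],[0,0,0],-1],
  [[-2.2,5,12],[0,0,0],-1],
  [[-4.6,16.2,12],[0,0,0],-1],
  [[-4.6,16.2,12],[0,0,0],-1],
  [[-4.6,16.2,12],[0,0,0],-1],
])

```text
time_s: 5.22
tcp_pos: [476.0, 281.2, 316.1]
tool_rot: [[0.96, 0.278, 0.0], [0.278, -0.96, 0.003], [0.001, -0.003, -1.0]]
contact_force: [-0.2, -0.7, -0.6]
opening: -0.002
grasp_force: 0.0
```

```bash
python3 - <<'E'
from h import *
s=ctrl.observe(); print(s['tcp_pos'],s['contact_force'])
save('wrist','w2.png')
E
```

```text
[475.98720892 281.15564594 316.07361232] [-0.17058368 -0.70129392 -0.62491899]
```

View pics/w2.png

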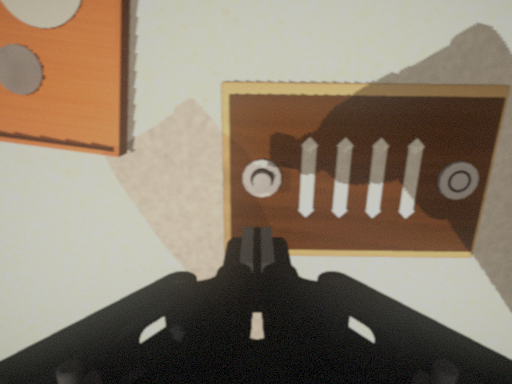

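Pin b, at (459,181), is now flush and concentric. Pin a still stands proud, with its top at (262,183) and its head at (262,179).

```bash
python3 - <<'E'
from h import *
s=ctrl.observe()
for u,v,z in [(262,183,34),(262,179,23),(459,181,23.6)]: print(px2w('wrist',u,v,z,s).round(1))
print(s['tcp_pos'])
E
```

```text
[479.2 276.1  34. ]
[479.7 276.1  23. ]
[524.5 114.3  23.6]
[477.16048226 278.67408697 315.41235938]
```

>>> jog_arm([
  [[0,0,-4],[0,0,0],-1],
  [[0,0,-8],[0,0,0],-1],
  [[0,0,-10],[0,0,0],-1],
  [[0,0,-10],[0,0,0],-1],
])

```text
time_s: 5.78
tcp_pos: [478.6, 275.0, 214.3]
tool_rot: [[0.963, 0.27, -0.002], [0.27, -0.963, -0.001], [-0.002, 0.0, -1.0]]
contact_force: [0.0, -0.1, 0.9]
opening: -0.002
grasp_force: 0.0
```

>>> jog_arm([
  [[0,0,-0.3],[0,0,0],-1],
  [[0,0,-0.6],[0,0,0],-1],
  [[0,0,-0.9],[0,0,0],-1],
  [[0,0,-0.9],[0,0,0],-1],
])

```text
time_s: 6.28
tcp_pos: [479.0, 275.9, 206.7]
tool_rot: [[0.963, 0.27, 0.001], [0.27, -0.963, 0.0], [0.001, -0.0, -1.0]]
contact_force: [0.9, -0.2, 2.5]
opening: -0.002
grasp_force: 0.9
```

>>> jog_arm([
  [[0.05,0.05,-0.2],[0,0,0],-1],
  [[0.05,0.05,-0.4],[0,0,0],-1],
  [[0.05,0.05,-0.5],[0,0,0],-1],
  [[0.05,0.05,-0.5],[0,0,0],-1],
])

```text
time_s: 6.78
tcp_pos: [479.2, 276.2, 201.5]
tool_rot: [[0.963, 0.27, 0.0], [0.27, -0.963, -0.001], [-0.0, 0.001, -1.0]]
contact_force: [-1.3, -2.3, 5.2]
opening: -0.0
grasp_force: 2.4
```

>>> jog_arm([
  [[0,0,-0.2],[0,0,0],-1],
  [[0,0,-0.4],[0,0,0],-1],
  [[0,0,-0.4],[0,0,0],-1],
])

```text
time_s: 7.15
tcp_pos: [479.2, 276.2, 197.4]
tool_rot: [[0.963, 0.27, -0.0], [0.27, -0.963, -0.001], [-0.0, 0.001, -1.0]]
contact_force: [-1.6, -2.1, 4.3]
opening: 0.001
grasp_force: 2.0
```

>>> jog_arm([
  [[0,0,-0.08],[0,0,0],-1],
  [[0,0,-0.15],[0,0,0],-1],
  [[0,0,-0.15],[0,0,0],-1],
])

```text
time_s: 7.52
tcp_pos: [479.2, 276.3, 197.0]
tool_rot: [[0.963, 0.27, 0.0], [0.27, -0.963, -0.001], [0.0, 0.001, -1.0]]
contact_force: [-6.9, -5.7, 19.2]
opening: -0.001
grasp_force: 9.3
```

Same stop height, at 19 N. I'll lift clear and check.

>>> jog_arm([
  [[0,0,6],[0,0,0],-1],
  [[0,0,12],[0,0,0],-1],
  [[0,0,12],[0,0,0],-1],
  [[0,0,12],[0,0,0],-1],
  [[0,0,12],[0,0,0],-1],
])

```text
time_s: 8.15
tcp_pos: [478.8, 275.9, 314.2]
tool_rot: [[0.963, 0.27, -0.002], [0.27, -0.963, -0.001], [-0.002, 0.0, -1.0]]
contact_force: [0.9, 0.1, -1.1]
opening: -0.001
grasp_force: 0.0
```

```bash
python3 - <<'E'
from h import *
a=save('wrist','w3.png'); b=save('top','t3.png')
cv2.imwrite('pics/cmp.png',cv2.resize(np.vstack([a,b])[:,:,::-1],None,fx=.78,fy=.78))
E
```

```text
(no output)
```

View pics/cmp.png

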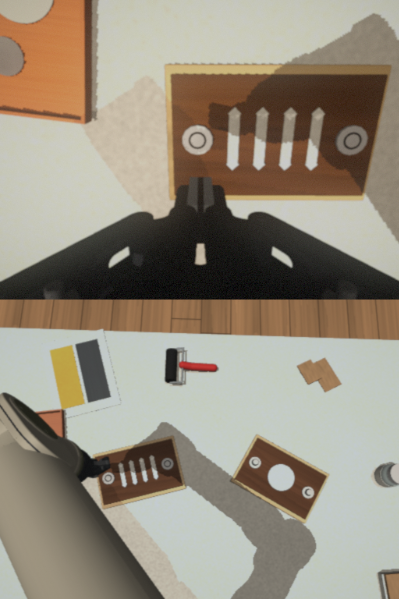

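Both leaf pins, at (197,140) and (352,140) in the picture, are concentric and flush. The disc plate is untouched.

```bash
python3 -c "
from station import ctrl
print(ctrl.finish_job())"
```

```text
the job is handed in; nothing more can be done
None
```

Both rivet pins of the leaf plate are pushed down flush, the disc plate's pins were never touched and are still standing, and the job is handed in after about 8 s of robot time.

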